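# Free the rusted wing nut of the loaf stop

### The job

The wing nut that locks the sliding loaf stop of the bread slicing board has rusted fast. Work it to and fro in small arcs, easing off each time it binds so that the stud does not shear, until it breaks free, then back it off counter-clockwise by about a quarter turn. Only then slide the stop right home against the end block and leave it there with the nut slack, without shifting the board or disturbing the plate, bread, bowl or mug.

Things in the scene. Friction and masses are not known exactly. Their poses are not given: they have to be found in the camera images.
- board: Light wooden slicing board lying on rubber feet, 420 x 210 mm, top 22 mm above the table, 2.6 kg, loose. Origin: centre of its underside; x along its length. At its +x end a low dark batten, the end block (inner face at x = 180 mm, top 40 mm above the table); at its -x end four dark knife-guide posts (x -158 to -190, y +-83 mm, top 92 mm). A slotted steel track in the middle.
- nut_grip (a point): Grip point of the rusty brown wing nut: on its upright axis, 90 mm above the table, amid the flat wings. x runs along the wings (52 mm long), y across them (9 mm thick), z up. Wings from 69 to 103 mm above the table; below them a hub (22 mm diameter, from 61 mm) and a sleeve (40 mm diameter, up to 60 mm). It sits on the loaf stop's foot and slides with it.
- wing_nut (a joint): Nut's angle (rad), + counter-clockwise from above, which slackens it; starts near 0. While seized it turns against 0.05 to 0.25 N m, and 0.05 to 0.5 rad either way (hidden) binds springily, 6 N m per rad. Eased into the bind with 0.4 to 0.5 N m it crumbles a little; pressing on there does no more: go to the other bind. After 3 to 5 binds, each arc wider, it turns freely. Clamp lets go at 1.05.
- stud: The threaded stud inside the sleeve below the wing nut, on the same axis, not visible; origin at the board's top face. The bind presses on it at 15 mm from the axis: up to 0.55 N m at the nut is safe; 45 N there (about 0.7 N m at the nut) shears it.
- loaf_stop (a joint): Travel of the loaf stop along the board's x axis (m): starts between 0 and 0.04; 0.12 is fully home against the end block. Clamped, it holds about 30 N; with the nut slack it slides with 2 to 4 N, and may be pushed or drawn along by the wing nut.
- stop_face (a point): Loaf stop: bent steel plate, its foot 140 x 80 mm flat on the board, its upright face 80 mm wide with its top 63 mm above the table. This point is the middle of that face, 80 mm from the nut's axis on the board's -x side, 43 mm above the table; axes as the board's. The foot ends 60 mm beyond the nut's axis on the +x side.
- plate_mid (a point): Bystander: white plate, 230 mm across, 18 mm high; this point is its centre, 9 mm above the table.
- bread_mid (a point): Bystander: three slices of bread, 96 x 96 x 39 mm, lying on the plate; this point is their centre.
- bowl_mid (a point): Bystander: white bowl, 140 mm across, 55 mm high; this point is its centre, half-way up.
- mug_mid (a point): Bystander: white mug, 80 mm across, 95 mm high, with a handle; this point is its centre, half-way up.

How it is judged:
By the outcome, as a careful person would: the job done as asked, in the order asked, and still so for the second after the job is handed in, with the robot touching nothing.
It also fails if it takes over 72 s, if anything falls off the work surface, if the arm or the gripper's body presses on something with over 40 N, if the wrist force passes 120 N, or if a joint passes its speed limit or range.

### The arm

A 7-joint arm with a two-finger parallel gripper is mounted at the origin on the work surface. World frame = base frame: x ahead of the robot, y to its left, z up, the work surface at z = 0. Lengths are in mm, angles in rad, forces in N, time in s.
With the tool pointing down it reaches from about 400 to 900 mm from the base axis. Payload 5.6 kg.
Tool frame: the origin (TCP) lies midway between the tips of the shut fingers; the grasp point (between the pads) lies 19 mm behind it; x points along the fingers, y is the direction in which the jaws open and shut, and the axes are right-handed (so a half turn about x gives the same grasp; the last joint's range is limited). The gripper opens to 92 mm and grips with 3 to 60 N. Pads are 20 mm wide; open, the fingers measure 128 mm over their backs; the gripper's body (75 mm by 189 mm) begins 69 mm behind the grasp point.
Start: joints at [1.282, 0.468, -0.012, 1.603, 0.006, 1.071, -0.056], TCP at [158.123, -630.481, 214.592] pointing down, gripper open.
Joint ranges: [-2.53, 2.53], [-0.31, 2.02], [-1.57, 1.55], [0.28, 2.44], [-1.29, 4.43], [0.15, 1.84], [-2.92, 2.92]. Speed limits (rad/s): [2.57, 2.57, 3.14, 3.14, 3.14, 3.14, 3.14].

### API

Orientations are given as a rotation vector (axis times angle).
In Python, from cell import robot, grip, kin, viewer gives the robot as it stands. Calls block until the motion is done:
- robot.movep(position, orientation): joint-space move of the TCP to a pose.
- robot.servo_line(position, feed=150, rotation=None): straight line of the TCP; rotation=None keeps the orientation; feed is the mean speed in mm/s.
- robot.goto_joints(angles): joint-space move.
- grip(opening, newtons=None): opening from 0.0 (shut) to 1.0 (fully open); newtons is the grip in N (None keeps the last); returns when the fingers have stopped.
- robot.hold(seconds).
- kin.ik(position, orientation): joint angles nearest the present ones, or None.
- robot.observe(): the state.
- viewer.read_camera(name): name is "scene" or "top"; returns the picture (384x512x3 uint8, red, green, blue); there is no depth.
- viewer.camera_info(name): a dict with "camera_matrix" (3x3 intrinsics, pixels), "k1" (the pictures are not rectified: a ray, as slopes to the right and down, at radius r is drawn at 1 + k1 r^2 times it, then the intrinsics apply), "R" (3x3) and "t" (3): a world point X has camera coordinates R X + t. Camera axes: x right, y down, z forward; pixel columns grow to the right and rows downward; lengths in mm; the calibration is good to about 2 mm. A picture is of the moment at which its call begins. camera_info takes no time and is no camera call.
A pose or a line that the arm cannot do raises robot.IKError and nothing moves.
- robot.job_done(): hands the job in, once; it reports no verdict.
Trained networks look in the newest picture that a camera, given by its name, has taken for a name from the list of things; names that differ only in an ending like _2 or _b are one class to them, and where a whole thing is asked for, a point or a joint stands for the part that bears it (a point fixed in the world has none). Each returns a list of dicts, best first, with "confidence" (0 to 1); they miss things now and then, are a little off and sometimes report something else, mostly with a low value. They report only what shows in the picture. A call takes as long as a camera call.
- viewer.silhouettes(name, camera): "mask" (384x512 bool, what is visible of it).
- viewer.pinpoint(name, camera): "at" ([x, y, z] in mm, in the coordinates of the camera as it stood for that picture, good to about 4 mm: a listed point, or the origin of a listed thing).
The state is a dict: "t": time; "joints": joint angles; "joint_velocities": joint speeds; "joint_torque": joint torques, N m; "tcp_pos": TCP position; "tcp_rot": TCP orientation; "contact_force": force on the tool from outside, world axes, zero at the start; "wrist_torque": the same for the moment, N m; "grip_width": opening from 0.0 (shut) to 1.0 (fully open).
Only numpy, scipy, OpenCV 4.12 (cv2) and the standard library are available. Lean on these libraries where they do the work, as an engineer would, in place of code of your own. Each camera call takes 0.05 s, during which the arm holds its last target. There are 200 camera calls.

## Working session

There is one attempt and no reset: what is moved stays moved. The work goes in short steps, each a Python script; the robot and the scene stay as the last script left them, time stands still between calls to the robot, and variables do not carry over. Pictures are saved under pics/ and viewed, about 8 in all and at most 12, crops included, and the job is handed in when it is done.

```bash
ls; mkdir -p pics; cat > h.py <<'E'
import numpy as np, cv2
from scipy.spatial.transform import Rotation as Ro
from cell import robot, grip, kin, viewer
def w(cam,p):
    i=viewer.camera_info(cam); R=np.array(i["R"]);t=np.array(i["t"]).ravel()
    return R.T@(np.array(p)-t)
def proj(cam,X):
    i=viewer.camera_info(cam); R=np.array(i["R"]);t=np.array(i["t"]).ravel()
    c=R@np.array(X,float)+t; s=c[:2]/c[2]; s=s*(1+i["k1"]*(s@s)); K=np.array(i["camera_matrix"])
    return (K@[s[0],s[1],1])[:2]
def pix2w(cam,uv,z):
    i=viewer.camera_info(cam); R=np.array(i["R"]);t=np.array(i["t"]).ravel();K=np.array(i["camera_matrix"])
    d=np.linalg.solve(K,[uv[0],uv[1],1])[:2]; s=d.copy()
    for _ in range(20): s=d/(1+i["k1"]*(s@s))
    r=R.T@np.array([s[0],s[1],1]); o=-R.T@t
    return o+r*(z-o[2])/r[2]
def snap(cam,f):
    im=np.array(viewer.read_camera(cam)); cv2.imwrite(f,im[:,:,::-1]); return im
E
python3 - <<'E'
from h import *
ims=[]
for c in("scene","top"):
    ims.append(snap(c,f"pics/{c}0.png"))
    for n in("board","nut_grip","stop_face","stud","plate_mid","bread_mid","bowl_mid","mug_mid"):
        for d in viewer.pinpoint(n,c)[:2]: print(c,n,round(d["confidence"],2),w(c,d["at"]).round(1))
s=robot.observe(); print({k:np.round(v,3).tolist() for k,v in s.items()})
E
```

```text
pics
scene board 0.59 [596.7  16.5   1.3]
scene nut_grip 0.43 [576.8  14.5  91.8]
scene stop_face 0.77 [655.2  41.9  44.2]
scene plate_mid 0.58 [ 537.2 -500.8   10.6]
scene bread_mid 0.66 [ 537.1 -505.3   24.1]
scene bowl_mid 0.67 [569.  416.8  34.7]
scene mug_mid 0.59 [404.5 417.6  46.5]
top board 0.97 [596.   17.4  -3.9]
top board 0.59 [571.4  13.5  87.6]
top nut_grip 0.52 [570.8  18.8  88.4]
top stop_face 0.87 [655.1  41.9  44.7]
top plate_mid 0.66 [ 534.5 -495.3    3.5]
top bread_mid 0.95 [ 536.1 -499.8   21.7]
top bread_mid 0.7 [652.3  46.6  43.5]
top bowl_mid 0.97 [561.3 414.8  31.4]
top mug_mid 0.77 [404.4 419.5  48.7]
{'t': 0.9, 'joints': [1.282, 0.467, -0.012, 1.603, 0.006, 1.071, -0.056], 'joint_velocities': [-0.002, -0.001, 0.0, 0.001, 0.001, -0.001, 0.0], 'joint_torque': [0.0, -52.04, -0.012, -24.406, -0.057, 0.011, -0.0], 'tcp_pos': [158.141, -630.507, 214.637], 'tcp_rot': [2.091, 0.258, -2.091], 'contact_force': [0.186, -0.091, 0.119], 'wrist_torque': [0.034, 0.007, 0.041], 'grip_width': 1.004}
```

View pics/top0.png

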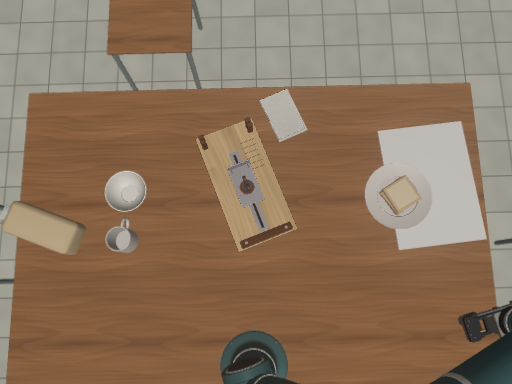

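View pics/scene0.png

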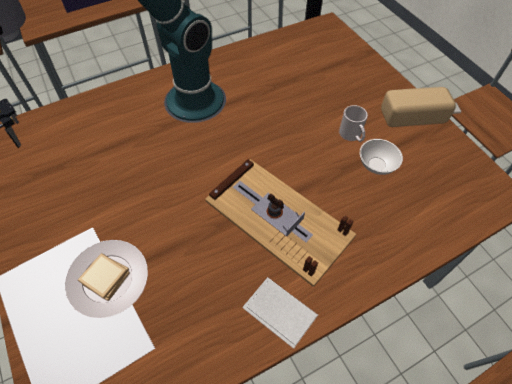

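```bash
python3 - <<'E'
from h import *
out=[]
for c in("scene","top"):
    im=snap(c,f"pics/{c}1.png")
    u=proj(c,[574,16,85]); print(c,u)
    x,y=int(u[0]),int(u[1]); cr=im[y-25:y+25,x-33:x+33,::-1]; out.append(cv2.resize(cr,(396,300),interpolation=cv2.INTER_CUBIC)); print("origin",x-33,y-25,"x6")
    for n in ("board","wing_nut"):
      for d in viewer.silhouettes(n,c)[:1]:
        m=d["mask"]; v,uu=np.nonzero(m)
        if n=="board":
            P=np.array([pix2w(c,(a,b),22)[:2] for a,b in zip(uu,v)],np.float32); r=cv2.minAreaRect(P); print(c,n,d["confidence"],r, cv2.boxPoints(r).round(0).tolist())
        else:
            print(c,n,d["confidence"],len(v),uu.mean(),v.mean(),uu.min(),uu.max(),v.min(),v.max())
            mm=np.kron(m[y-25:y+25,x-33:x+33].astype(np.uint8),np.ones((6,6),np.uint8))
            cs,_=cv2.findContours(mm,0,1); o2=out[-1].copy(); cv2.drawContours(o2,cs,-1,(0,255,0),1); out[-1]=np.vstack([out[-1],o2])
    for n in("nut_grip","stop_face","board"):
        for d in viewer.pinpoint(n,c)[:1]: print(c,n,round(d["confidence"],2),w(c,d["at"]).round(1))
cv2.imwrite("pics/crop.png",np.hstack(out))
E
```

```text
scene [276.21600217 199.14937007]
origin 243 174 x6Traceback (most recent call last):
  File "<stdin>", line 11, in <module>
  File "h.py", line 12, in pix2w
    i=viewer.camera_info(cam); R=np.array(i["R"]);t=np.array(i["t"]).ravel();K=np.array(i["camera_matrix"])
ValueError: time passes only in moves, steps and waits
```

```bash
python3 - <<'E'
s=open('h.py').read().replace("viewer.camera_info(cam)","info(cam)").replace("def w(","import functools\n@functools.lru_cache(None)\ndef info(cam): return viewer.camera_info(cam)\ndef w(",1)
open('h.py','w').write(s)
E
python3 - <<'E'
from h import *
out=[]
for c in("scene","top"):
    im=snap(c,f"pics/{c}1.png")
    u=proj(c,[574,16,85]); print(c,u)
    x,y=int(u[0]),int(u[1]); cr=im[y-25:y+25,x-33:x+33,::-1]; out.append(cv2.resize(cr,(396,300),interpolation=cv2.INTER_CUBIC)); print("origin",x-33,y-25,"x6")
    for n in ("board","wing_nut"):
      for d in viewer.silhouettes(n,c)[:1]:
        m=d["mask"]; v,uu=np.nonzero(m)
        if n=="board":
            P=np.array([pix2w(c,(a,b),22)[:2] for a,b in zip(uu,v)],np.float32); r=cv2.minAreaRect(P); print(c,n,d["confidence"],r, cv2.boxPoints(r).round(0).tolist())
        else:
            print(c,n,d["confidence"],len(v),uu.mean(),v.mean(),uu.min(),uu.max(),v.min(),v.max())
            mm=np.kron(m[y-25:y+25,x-33:x+33].astype(np.uint8),np.ones((6,6),np.uint8))
            cs,_=cv2.findContours(mm,0,1); o2=out[-1].copy(); cv2.drawContours(o2,cs,-1,(0,255,0),1); out[-1]=np.vstack([out[-1],o2])
    if out[-1].shape[0]<600: out[-1]=np.vstack([out[-1]]*2)
    for n in("nut_grip","stop_face","board"):
        for d in viewer.pinpoint(n,c)[:1]: print(c,n,round(d["confidence"],2),w(c,d["at"]).round(1))
cv2.imwrite("pics/crop.png",np.hstack(out))
E
```

```text
scene [276.21600217 199.14937007]
origin 243 174 x6
scene board 0.82 ((590.548828125, 27.884567260742188), (431.8739318847656, 247.40524291992188), 20.679031372070312) [[345.0, 67.0], [432.0, -164.0], [836.0, -12.0], [749.0, 220.0]]
scene wing_nut 0.41 123 274.2682926829268 201.73170731707316 267 282 194 208
scene stop_face 0.86 [652.1  39.5  43.6]
scene board 0.95 [595.3  20.1   2.1]
top [245.10167248 183.56346613]
origin 212 158 x6
top board 0.7 ((592.960693359375, 18.91790771484375), (427.99395751953125, 213.1223907470703), 20.0773868560791) [[355.0, 46.0], [429.0, -155.0], [831.0, -8.0], [757.0, 192.0]]
top wing_nut 0.52 28 246.78571428571428 186.10714285714286 244 249 184 189
top nut_grip 0.64 [571.3  10.5  88.8]
top stop_face 0.92 [650.1  38.7  45.1]
top board 0.85 [593.3  21.   -1. ]
```

View pics/crop.png

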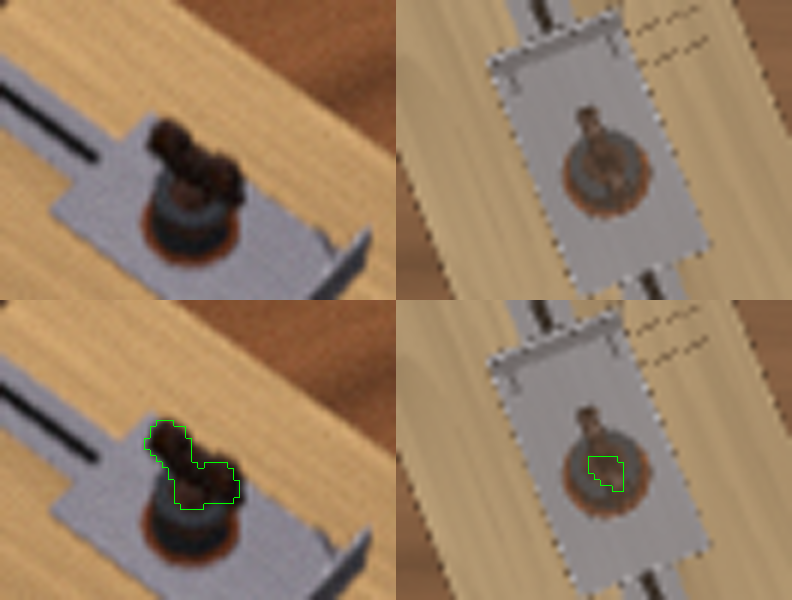

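```bash
python3 - <<'E'
from h import *
from scipy.spatial.transform import Rotation as Ro
for c in("scene","top"): 
    i=info(c); print(c,(-np.array(i["R"]).T@np.array(i["t"]).ravel()).round(0))
for z in(85,95):
  a,b=pix2w("scene",(243+165/6,174+140/6),z),pix2w("scene",(243+230/6,174+182/6),z)
  print("scene",z,a.round(1),b.round(1),np.degrees(np.arctan2(*(a-b)[[1,0]])))
  a,b=pix2w("top",(212+190/6,158+112/6),z),pix2w("top",(212+226/6,158+186/6),z)
  print("top",z,a.round(1),b.round(1),np.degrees(np.arctan2(*(a-b)[[1,0]])))
print("sleeve top ctr", pix2w("top",(212+209/6,158+167/6),55), pix2w("scene",(243+192/6,174+208/6),60))
# foot corners from top crop
for p in((92,63),(222,12),(312,243),(187,292)): print("foot",pix2w("top",(212+p[0]/6,158+p[1]/6),24).round(1))
ims=[]
for c,o in(("scene",(243,174)),("top",(212,158))):
    im=cv2.imread(f"pics/{c}1.png")[o[1]:o[1]+50,o[0]:o[0]+66]; im=cv2.resize(im,(396,300),interpolation=cv2.INTER_CUBIC)
    row=[]
    for yaw in(20,35):
        k=im.copy()
        def P(X): return tuple(int(q) for q in (proj(c,X)-o+0.5)*6)
        ctr=np.array([574,13]); 
        R=np.array([[np.cos(np.radians(yaw)),-np.sin(np.radians(yaw))],[np.sin(np.radians(yaw)),np.cos(np.radians(yaw))]])
        for z in(69,103):
            q=[P([*(ctr+R@np.array(v)),z]) for v in((26,4.5),(-26,4.5),(-26,-4.5),(26,-4.5))]
            cv2.polylines(k,[np.array(q)],True,(0,255,0) if z>70 else (255,255,0),1)
        for z,r in((60,20),(24,20)):
            q=[P([ctr[0]+r*np.cos(t),ctr[1]+r*np.sin(t),z]) for t in np.linspace(0,6.28,40)]
            cv2.polylines(k,[np.array(q)],True,(0,0,255),1)
        row.append(k)
    ims.append(np.vstack(row))
cv2.imwrite("pics/ov.png",np.hstack(ims))
# reach plan
for yaw in np.arange(0,200,15):
    out=[]
    for (x,y,z) in((574,13,71),(574,13,200),(460,-28,71)):
        R=Ro.from_euler('z',yaw,degrees=True).as_matrix()@np.array([[0,0,1],[0,1,0],[-1,0,0]]).astype(float)
        q=kin.ik([x,y,z],Ro.from_matrix(R).as_rotvec()); out.append(None if q is None else np.round(q,2).tolist())
    print(yaw,out)
E
```

```text
scene [1089. -342. 1062.]
top [ 277.  -31. 1473.]
scene 85 [560.9   4.5  85. ] [596.1  20.2  85. ] -155.96363878705208
top 85 [597.1  20.3  85. ] [555.7   1.5  85. ] 24.463786353745256
scene 95 [566.3   0.9  95. ] [601.2  16.5  95. ] -155.96363878705193
top 95 [594.8  20.   95. ] [553.7   1.3  95. ] 24.463786353745242
sleeve top ctr [572.60098511  11.40291739  55.        ] [587.69544871   5.62039246  60.        ]
foot [641.   77.9  24. ]
foot [669.2   3.5  24. ]
foot [534.2 -44.7  24. ]
foot [508.   25.8  24. ]
0 [[0.47, 0.67, -0.73, 1.86, 0.59, 0.85, 1.01], [0.63, 0.55, -0.95, 1.76, 0.5, 1.09, 1.07], [0.69, 0.54, -0.85, 2.12, 0.61, 0.74, 1.01]]
15 [[0.69, 0.87, -1.11, 1.85, 0.92, 1.05, 1.03], [0.71, 0.63, -1.1, 1.76, 0.62, 1.15, 1.25], [0.86, 0.69, -1.11, 2.11, 0.84, 0.88, 1.08]]
30 [[0.78, 1.06, -1.33, 1.84, 1.12, 1.24, 1.17], [0.8, 0.78, -1.32, 1.75, 0.8, 1.27, 1.37], [0.97, 0.9, -1.33, 2.11, 1.04, 1.07, 1.18]]
45 [[0.78, 1.06, -1.33, 1.84, 1.12, 1.24, 1.43], [0.8, 0.78, -1.32, 1.75, 0.8, 1.27, 1.63], [0.97, 0.9, -1.33, 2.11, 1.04, 1.07, 1.45]]
60 [[0.78, 1.06, -1.33, 1.84, 1.12, 
[... 675 characters left out ...]
8, 0.54, -0.21, 1.88, 0.16, 0.73, -2.57], [0.23, 0.39, -0.39, 1.79, 0.17, 1.0, -2.59], [0.21, 0.4, -0.26, 2.15, 0.17, 0.62, -2.53]]
150 [[0.15, 0.55, -0.29, 1.88, 0.23, 0.74, -2.37], [0.29, 0.41, -0.47, 1.78, 0.21, 1.0, -2.36], [0.31, 0.41, -0.38, 2.14, 0.25, 0.63, -2.34]]
165 [[0.22, 0.57, -0.39, 1.87, 0.3, 0.76, -2.17], [0.35, 0.42, -0.55, 1.78, 0.25, 1.01, -2.13], [0.35, 0.42, -0.43, 2.14, 0.29, 0.64, -2.11]]
180 [[0.24, 0.57, -0.42, 1.87, 0.33, 0.76, -1.93], [0.37, 0.43, -0.58, 1.78, 0.27, 1.02, -1.88], [0.38, 0.43, -0.46, 2.14, 0.31, 0.64, -1.87]]
195 [[0.27, 0.58, -0.45, 1.87, 0.35, 0.77, -1.68], [0.39, 0.44, -0.61, 1.78, 0.29, 1.02, -1.63], [0.41, 0.43, -0.5, 2.13, 0.34, 0.65, -1.63]]
```

View pics/ov.png

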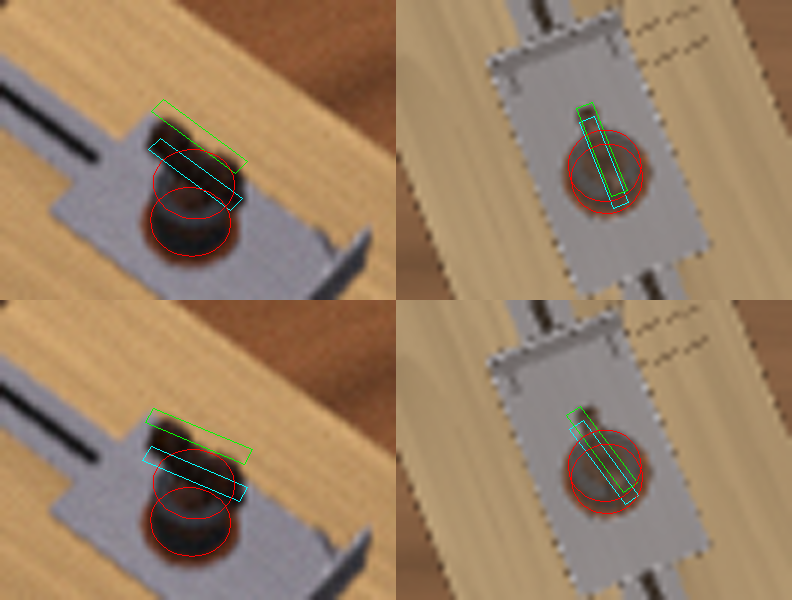

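The wings lie at about 22° yaw around (575, 12), and the board's +x axis points at about 200°. All points agree within a few mm. Next I move over the nut, descend open and close softly.

```bash
cat >> h.py <<'E'
B=np.array([[0,0,1],[0,1,0],[-1,0,0]],float)
def rot(deg): return Ro.from_matrix(Ro.from_euler('z',deg,degrees=True).as_matrix()@B).as_rotvec()
def yaw():
    R=Ro.from_rotvec(robot.observe()["tcp_rot"]).as_matrix(); return np.degrees(np.arctan2(R[1,2],R[0,2]))
def st(l=""):
    s=robot.observe(); print(l,"t%.2f"%s["t"],"p",np.round(s["tcp_pos"],1),"yaw%.2f"%yaw(),"F",np.round(s["contact_force"],2),"M",np.round(s["wrist_torque"],3),"w%.3f"%s["grip_width"],"q7 %.4f"%s["joints"][6]); return s
E
python3 - <<'E'
from h import *
robot.movep([575.5,12,180],rot(202)); st("above")
robot.servo_line([575.5,12,71],feed=120); s=st("down"); print(np.round(s["joints"],3))
R=Ro.from_rotvec(s["tcp_rot"]).as_matrix(); print("toolx",R[:,0].round(4))
robot.hold(0.3); st("bias")
grip(0.0,3); st("grip3")
E
```

```text
above t4.31 p [575.6  10.8 179.9] yaw-158.10 F [0.44 0.73 0.15] M [-0.052  0.006  0.007] w0.999 q7 -1.5241
down t5.37 p [576.2  12.2  71.7] yaw-157.99 F [ 0.18  0.29 -0.61] M [-0.017  0.002  0.086] w1.002 q7 -1.6105
[ 0.325  0.6   -0.529  1.863  0.414  0.788 -1.611]
toolx [ 1.4e-03  1.0e-04 -1.0e+00]
bias t5.67 p [575.8  11.9  71.5] yaw-158.01 F [0.25 0.77 0.44] M [-0.036 -0.032 -0.028] w1.003 q7 -1.6106
grip3 t6.89 p [575.7  11.6  71. ] yaw-158.02 F [ 0.89 -1.51 -0.45] M [-0.214 -0.168  0.024] w0.102 q7 -1.6107
```

```bash
cat >> h.py <<'E'
def avg(n=6,dt=0.02):
    F=[];M=[]
    for _ in range(n):
        robot.hold(dt); s=robot.observe(); F.append(s["contact_force"]); M.append(s["wrist_torque"])
    return np.mean(F,0),np.mean(M,0),np.std(M,0)[2],s
def pr(l,a): print(l,"t%.2f"%a[3]["t"],"F",a[0].round(2),"M",a[1].round(3),"sd%.3f"%a[2],"q7 %.4f"%a[3]["joints"][6],"w%.3f"%a[3]["grip_width"])
E
python3 - <<'E'
from h import *
pr("3N",avg())
grip(0.0,25); pr("25N",avg())
grip(0.0,60); pr("60N",avg())
q=np.array(robot.observe()["joints"])
for d in (0.01,0.02,0.03):
    t=q.copy(); t[6]+=d; robot.goto_joints(t); pr("+%.2f"%d,avg())
E
```

```text
3N t6.99 F [ 0.81 -1.37 -0.67] M [-0.307 -0.181 -0.003] sd0.030 q7 -1.6107 w0.095
25N t7.31 F [ 1.43 -2.62 -0.57] M [-0.549 -0.278 -0.001] sd0.019 q7 -1.6107 w0.098
60N t7.62 F [ 1.7  -3.41 -1.05] M [-0.747 -0.385 -0.013] sd0.016 q7 -1.6107 w0.095
+0.01 t7.97 F [ 1.75 -2.81 -0.82] M [-0.675 -0.387  0.032] sd0.029 q7 -1.6006 w0.097
+0.02 t8.32 F [ 1.84 -3.15 -1.  ] M [-0.691 -0.372  0.025] sd0.020 q7 -1.5906 w0.093
+0.03 t8.68 F [ 1.71 -2.83 -1.13] M [-0.72  -0.439  0.032] sd0.026 q7 -1.5806 w0.094
```

```bash
cat >> h.py <<'E'
def bind(sgn,target=0.44,q0=-1.6107,lim=0.9,n=5,big=0.03,start=None):
    """turn q7 in direction sgn until resisting torque>=target; start: q7 offset reached in one go"""
    q=np.array(robot.observe()["joints"]); log=[]
    if start is not None: q[6]=q0+start; robot.goto_joints(q)
    while True:
        F,M,sd,s=avg(n); m=-sgn*M[2]; a=q[6]-q0; log.append((round(a,3),round(m,3)))
        if m>=target-0.02:
            F,M,sd,s=avg(10); m2=-sgn*M[2]; log.append((round(a,3),round(m2,3)))
            if m2>=target-0.02: break
            m=m2
        if sgn*a>lim: print("limit"); break
        q[6]+=sgn*(big if m<0.18 else 0.012 if m<0.34 else 0.006)
        robot.goto_joints(q)
    print(sgn,log,"t%.2f"%s["t"],"F",F.round(1),"w%.3f"%s["grip_width"]); return a
E
python3 - <<'E'
from h import *
a=bind(1,lim=0.6)
q=np.array(robot.observe()["joints"]); q[6]-=0.1; robot.goto_joints(q); pr("eased",avg()); print("yaw",yaw())
E
```

```text
1 [(np.float64(0.03), np.float64(-0.06)), (np.float64(0.06), np.float64(-0.168)), (np.float64(0.09), np.float64(-0.164)), (np.float64(0.12), np.float64(-0.162)), (np.float64(0.15), np.float64(-0.146)), (np.float64(0.18), np.float64(-0.142)), (np.float64(0.21), np.float64(-0.095)), (np.float64(0.24), np.float64(-0.105)), (np.float64(0.27), np.float64(-0.092)), (np.float64(0.3), np.float64(-0.095)), (np.float64(0.33), np.float64(-0.107)), (np.float64(0.36), np.float64(-0.091)), (np.float64(0.39), np.float64(-0.082)), (np.float64(0.42), np.float64(-0.1)), (np.float64(0.45), np.float64(-0.087)), (np.float64(0.48), np.float64(-0.068)), (np.float64(0.51), np.float64(0.073)), (np.float64(0.54), np.float64(0.179)), (np.float64(0.57), np.float64(0.306)), (np.float64(0.582), np.float64(0.478)), (np.float64(0.582), np.float64(0.466))] t15.26 F [ 3.5 -4.6 -2.2] w0.090
eased t15.61 F [ 2.13 -4.02 -1.55] M [-1.009 -0.594 -0.112] sd0.036 q7 -1.1289 w0.093
yaw -130.48718795746683
```

```bash
python3 - <<'E'
from h import *
a=bind(-1,target=0.42,lim=0.7,n=5,big=0.04,start=0.36)
E
```

```text
-1 [(np.float64(0.36), np.float64(-0.046)), (np.float64(0.32), np.float64(-0.026)), (np.float64(0.28), np.float64(-0.057)), (np.float64(0.24), np.float64(-0.036)), (np.float64(0.2), np.float64(-0.075)), (np.float64(0.16), np.float64(-0.052)), (np.float64(0.12), np.float64(-0.025)), (np.float64(0.08), np.float64(-0.033)), (np.float64(0.04), np.float64(-0.026)), (np.float64(-0.0), np.float64(-0.013)), (np.float64(-0.04), np.float64(0.007)), (np.float64(-0.08), np.float64(-0.0)), (np.float64(-0.12), np.float64(0.024)), (np.float64(-0.16), np.float64(0.041)), (np.float64(-0.2), np.float64(0.024)), (np.float64(-0.24), np.float64(0.162)), (np.float64(-0.28), np.float64(0.36)), (np.float64(-0.286), np.float64(0.516)), (np.float64(-0.286), np.float64(0.517))] t21.77 F [-4.4  2.3  5.2] w0.096
```

```bash
sed -i 's/0.012 if m<0.34 else 0.006/0.01 if m<0.32 else 0.004/' h.py; sed -i 's/log.append((round(a,3),round(m,3)))/log.append((float(round(a,3)),float(round(m,3))))/;s/log.append((round(a,3),round(m2,3)))/log.append((float(round(a,3)),float(round(m2,3))))/' h.py
python3 - <<'E'
from h import *
t=robot.observe()["t"]
a=bind(1,target=0.44,lim=0.95,n=5,big=0.025,start=0.50)
E
```

```text
1 [(0.5, -0.156), (0.525, -0.041), (0.55, -0.035), (0.575, -0.011), (0.6, 0.092), (0.625, 0.207), (0.635, 0.289), (0.645, 0.334), (0.649, 0.382), (0.653, 0.399), (0.657, 0.396), (0.661, 0.395), (0.665, 0.392), (0.669, 0.408), (0.673, 0.449), (0.673, 0.421)] t27.47 F [ 2.5 -4.5 -1.1] w0.093
```

```bash
python3 - <<'E'
from h import *
a=bind(-1,target=0.45,lim=0.8,n=5,big=0.025,start=-0.25)
a=bind(1,target=0.45,lim=0.95,n=5,big=0.03,start=0.64)
E
```

```text
limit
-1 [(-0.25, 0.037), (-0.275, 0.116), (-0.3, 0.122), (-0.325, 0.12), (-0.35, 0.134), (-0.375, 0.126), (-0.4, 0.127), (-0.425, 0.137), (-0.45, 0.142), (-0.475, 0.11), (-0.5, 0.148), (-0.525, 0.145), (-0.55, 0.15), (-0.575, 0.15), (-0.6, 0.151), (-0.625, 0.163), (-0.65, 0.174), (-0.675, 0.184), (-0.685, 0.249), (-0.695, 0.237), (-0.705, 0.243), (-0.715, 0.245), (-0.725, 0.275), (-0.735, 0.256), (-0.745, 0.246), (-0.755, 0.245), (-0.765, 0.248), (-0.775, 0.275), (-0.785, 0.238), (-0.795, 0.271), (-0.805, 0.264)] t38.43 F [-3.9  4.   4.8] w0.094
limit
1 [(0.64, -0.024), (0.67, -0.08), (0.7, -0.022), (0.73, -0.051), (0.76, -0.077), (0.79, -0.069), (0.82, -0.044), (0.85, -0.034), (0.88, -0.046), (0.91, -0.033), (0.94, -0.044), (0.97, -0.036)] t43.48 F [ 2.1 -5.7  0.1] w0.096
```

```bash
python3 - <<'E'
from h import *
q0=-1.6107
for a in (1.15,1.4,1.62):
    q=np.array(robot.observe()["joints"]); q[6]=q0+a; robot.goto_joints(q); pr(a,avg(5))
st()
grip(0.0,8); pr("8N",avg(5))
d=np.array([-np.cos(np.radians(20.3)),-np.sin(np.radians(20.3)),0])
for k in range(2):
    p=np.array(robot.observe()["tcp_pos"]); robot.servo_line(p+d*12,feed=40); pr("slide",avg(5))
st()
snap("top","pics/top2.png"); snap("scene","pics/scene2.png")
for n in("board","stop_face","nut_grip"):
    for c in("top","scene"):
        for e in viewer.pinpoint(n,c)[:1]: print(c,n,round(e["confidence"],2),w(c,e["at"]).round(1))
im=np.hstack([cv2.resize(cv2.imread("pics/scene2.png")[140:290,190:370],(432,360)),cv2.resize(cv2.imread("pics/top2.png")[100:260,180:320],(315,360))])
cv2.imwrite("pics/c2.png",im)
E
```

```text
1.15 t43.86 F [ 1.1  -3.21  0.47] M [-0.674 -0.093  0.111] sd0.017 q7 -0.4640 w0.096
1.4 t44.29 F [ 2.16 -2.73 -0.23] M [-0.681 -0.347  0.082] sd0.024 q7 -0.2144 w0.092
1.62 t44.70 F [ 2.99 -2.24 -1.73] M [-0.597 -0.504  0.065] sd0.034 q7 0.0053 w0.092
 t44.70 p [577.6  10.8  71. ] yaw-65.47 F [ 3.25 -2.11 -1.66] M [-0.583 -0.485  0.023] w0.092 q7 0.0053
8N t45.00 F [ 3.14 -2.51 -1.44] M [-0.574 -0.631 -0.047] sd0.033 q7 0.0083 w0.097
slide t45.53 F [-0.7  -3.66  1.53] M [-0.754  0.151 -0.068] sd0.020 q7 0.0127 w0.098
slide t46.09 F [-0.71 -3.27  1.52] M [-0.766  0.172 -0.101] sd0.017 q7 0.0172 w0.096
 t46.09 p [553.6   1.9  71. ] yaw-65.26 F [-0.37 -3.14  1.34] M [-0.788  0.192 -0.123] w0.096 q7 0.0172
top board 0.92 [593.5  19.9  -4. ]
scene board 0.66 [597.5  16.   -0. ]
scene stop_face 0.76 [629.4  32.4  45.4]
scene nut_grip 0.62 [ 539.  -502.5   26.3]
```

View pics/c2.png

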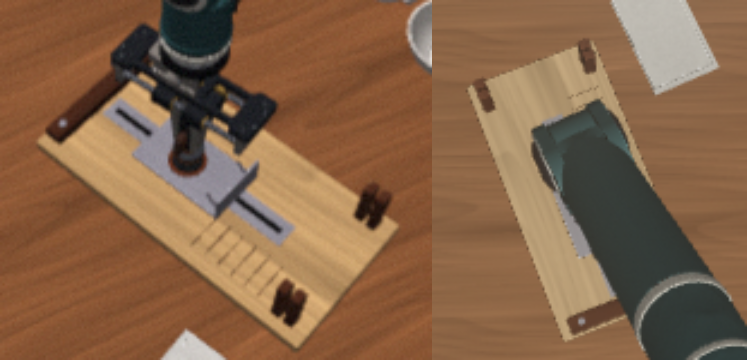

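```bash
python3 - <<'E'
from h import *
d=np.array([-np.cos(np.radians(20.3)),-np.sin(np.radians(20.3)),0]); n=np.array([-d[1]*-1,0,0])
p=np.array(robot.observe()["tcp_pos"]); p0=p.copy()
tot=0
for k in (20,20,20,4,4,4,3,3,3,2,2,2,2,2,2,2,2,2):
    p=p+d*k; tot+=k; robot.servo_line(p,feed=40); a=avg(4)
    al=a[0]@-d; la=a[0]@np.array([d[1],-d[0],0]); x=(np.array(a[3]["tcp_pos"])-p0)@d
    print(tot,"x%.1f along %.2f lat %.2f w%.3f M%.3f t%.1f"%(x,al,la,a[3]["grip_width"],a[1][2],a[3]["t"]))
    if k==20 and tot==20: b=al
    if al-b>4.5 or la< -9: break
st()
for nme in("board","stop_face"):
    for c in("top","scene"):
        viewer.read_camera(c)
        for e in viewer.pinpoint(nme,c)[:1]: print(c,nme,round(e["confidence"],2),w(c,e["at"]).round(1))
E
```

```text
20 x20.7 along -1.76 lat -2.47 w0.100 M-0.108 t47.2
40 x40.7 along -1.90 lat -2.82 w0.099 M-0.069 t47.9
60 x60.5 along -1.76 lat -3.60 w0.095 M-0.077 t48.6
64 x64.0 along -0.04 lat -3.82 w0.097 M-0.091 t49.0
68 x68.0 along 0.33 lat -4.24 w0.101 M-0.071 t49.3
72 x72.1 along 0.01 lat -4.10 w0.098 M-0.060 t49.6
75 x75.0 along 0.83 lat -4.07 w0.097 M-0.068 t49.9
78 x76.9 along 3.64 lat -4.72 w0.098 M-0.069 t50.2
 t50.23 p [481.9 -24.6  71. ] yaw-65.24 F [ 5.69 -2.98 -4.42] M [-0.84  -1.018 -0.093] w0.098 q7 0.0592
top board 0.96 [596.3  21.5  -5.3]
scene board 0.65 [593.9  17.5   0.6]
scene stop_face 0.71 [555.7   4.2  44.8]
```

```bash
python3 - <<'E'
from h import *
d=np.array([-np.cos(np.radians(20.3)),-np.sin(np.radians(20.3)),0])
p=np.array([481.9,-24.6,71])
robot.servo_line(p+d*2.2,feed=20); a=avg(5); pr("push",a); print("along",a[0]@-d, "pos",np.round(a[3]["tcp_pos"],1))
grip(1.0,20); pr("open",avg(5))
p=np.array(robot.observe()["tcp_pos"]); robot.servo_line([p[0],p[1],190],feed=150); st("up")
robot.movep([480,-330,260],rot(-65)); st("away")
out=[]
for c in("top","scene"):
    im=snap(c,f"pics/{c}3.png")
    for nme in("board","stop_face","nut_grip","plate_mid","bowl_mid","mug_mid"):
        for e in viewer.pinpoint(nme,c)[:1]: print(c,nme,round(e["confidence"],2),w(c,e["at"]).round(1))
im=np.hstack([cv2.resize(cv2.imread("pics/scene3.png")[140:290,190:370],(432,360),interpolation=2),cv2.resize(cv2.imread("pics/top3.png")[100:260,180:320],(315,360),interpolation=2)])
cv2.imwrite("pics/c3.png",im)
E
```

```text
push t50.96 F [ 7.79 -2.59 -7.78] M [-0.647 -1.652 -0.062] sd0.026 q7 0.0601 w0.099
along 6.41212678490968 pos [481.9 -24.6  71.1]
open t52.31 F [-0.03 -0.24  0.27] M [-0.037 -0.11   0.   ] sd0.021 q7 0.0601 w1.001
up t53.25 p [479.2 -25.5 189.3] yaw-65.25 F [-0.38 -0.71 -0.38] M [-0.04 -0.09  0.  ] w0.999 q7 0.2133
away t54.44 p [ 480.5 -328.   259.5] yaw-64.85 F [-0.45  0.22 -0.11] M [-0.061 -0.054  0.037] w1.000 q7 0.7986
top board 0.89 [596.8  19.6  -7. ]
top nut_grip 0.47 [475.7 -20.7  86.1]
top plate_mid 0.62 [474.  -22.1  87. ]
top bowl_mid 0.98 [563.3 412.9  30.5]
top mug_mid 0.71 [401.9 421.   49.9]
scene board 0.66 [595.7  17.5   2.5]
scene stop_face 0.77 [555.8   4.9  44.2]
scene nut_grip 0.6 [480.3 -23.6  92.6]
scene plate_mid 0.59 [ 537.3 -499.6    9.9]
scene bowl_mid 0.83 [565.8 413.4  33. ]
scene mug_mid 0.66 [406.6 417.8  47.1]
```

View pics/c3.png

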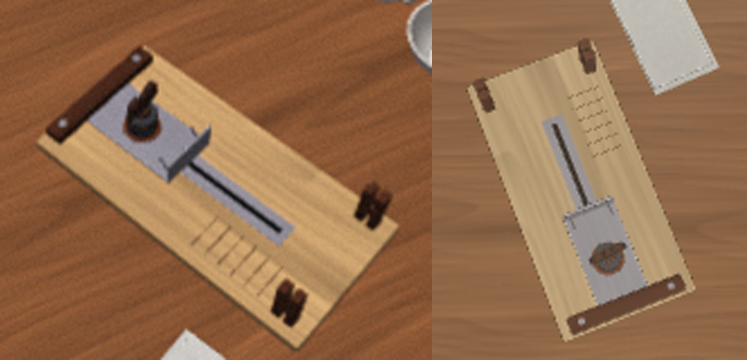

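The picture shows the foot meeting the end block (scene crop near (95,110), top crop near (640,290)). The wings now lie across the board, the board's outline is where it was, and the arm is clear of everything.

```bash
python3 - <<'E'
from h import *
robot.job_done(); print(robot.observe()["t"])
E
```

```text
the job is handed in; nothing more can be done
the job is handed in; nothing more can be done
```

I freed the wing nut, backed it off about a quarter turn, slid the loaf stop home against the end block, and handed the job in at about 54 s.

- **Freeing the nut:** I gripped the wings and worked the nut between the binds, easing off each time. It bound three times (counter-clockwise, clockwise, counter-clockwise) at about 0.47, 0.52 and 0.42–0.45 N m, and then turned freely.
- **Backing off:** I turned it counter-clockwise to about 1.6 rad from where it started, past the 1.05 rad at which the clamp lets go.
- **Sliding the stop:** I held the nut lightly and drew the stop about 101 mm. It met the end block where my measurements put it, and a final push of about 6 N along the board moved it no further. I then opened the gripper, lifted clear and moved away.

**Last checks:**
- **Stop and nut:** The last pictures show the foot against the end block and the wings turned across the board. The stop face was found at (556, 5), about 101 mm from where it started.
- **Board and bystanders:** The board, bowl, mug and plate were found where they were before, within the networks' few mm. I did not check the bread again at the end. The top camera once reported the plate at the nut's position, which was a false detection; the scene camera had it in place.
- **Doubtful reading:** Between binds the torque reading had an odd sign (up to about 0.17 N m, apparently helping the motion), probably a settling effect. If it was an offset instead, the peak at a bind could have been about 0.1 N m higher than I read. Nothing suggested that the stud had sheared, but it cannot be seen directly.

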